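Hook the pump bin out of the wire rack

TASK

Lift the steel canister off the ledge of the low wire rack and stand it upright on the round cork mat. Then take the pull hook, hook it over the front wall of the bin that holds the pump and drag that bin out until all of it stands on the ledge, clear of the wire shelf above; finally lay the hook back down on the bench. Move the bin with the hook only, never let go of the canister or the hook in mid-air, keep the canister upright, and leave the other bin and everything else where it is.

Things in the scene. Friction and masses are not known exactly. Their poses are not given: they have to be found in the camera images.
- rack: fixed low rack: grey deck 280 mm wide, 25 mm thick, flat on the bench. Origin on the bench (z 0) under the middle of the mouth; x points into the bay, y across, z up. Bay (under the wire shelf): x 0 to 215 mm; open ledge in front: x -170 to 0. Two lanes at y about +62 and -62 mm hold a bin each.
- ledge (a point): middle of the open ledge's top, 25 mm above the bench, 85 mm out of the mouth, on the rack's middle line
- wire_shelf (a point): middle of the wire shelf that roofs the bay (wires 167 to 181 mm above the bench, seen through from above; 215 mm deep, 280 mm wide). Posts 12 mm thick at its corners (rack x 8 and 207, y +-133 mm); a rail closes the back.
- pump_bin: loose red open bin, 110 (x) by 100 (y) by 62 mm tall, walls 4 mm, 0.3 to 0.65 kg; a pump (black motor, dark block) is fixed in its rear half (x above 5 mm, up to 56 mm high), the front half is empty. Origin under its middle; x points from front wall to back. Starts on the deck in either lane, front wall 45 to 80 mm inside the mouth, within 4 degrees of the rack's yaw.
- bin_lip (a point): middle of the top of the pump bin's front wall: outer face of the wall (x -55 mm), 62 mm above the bin's underside. A rim 6 by 6 mm runs along the outside of the wall's top (x -55 to -61 mm).
- bin_back (a point): middle of the outer face of the pump bin's back wall (x +55 mm), 31 mm above its underside
- other_bin: same red bin without a pump: a few small round fittings on its floor. It stands in the other lane and must stay there.
- canister: loose closed round steel canister, 80 mm in diameter, 88 mm tall, 0.35 kg, with a rigid bridge handle over it. Origin in the middle of its underside, z up, handle bar along its y axis. It starts on the ledge in front of the pump bin, in its way.
- canister_bar (a point): centre of the handle's black top bar: 12 mm wide (x), 72 mm long (y), 12 mm high, 129 mm above the canister's underside; 35 mm of free room under it; uprights 4 mm thick at its two ends
- mat: fixed round cork mat, 140 mm in diameter, 6 mm thick, on the bench. Origin in the middle of its underside.
- hook: loose pull hook, 0.2 kg, lying tongue down: wooden block handle 110 mm long (x -60 to 50), 24 wide (y), 44 tall, flat underside; a steel rod 8 mm thick, 36 mm above the underside, runs on along +x to a flat steel tongue at x 190 mm, 5 mm thick, 28 wide, reaching down to the underside's level. Origin on the underside; centre of mass near x 40 mm.
- hook_tip (a point): middle of the bottom edge of the hook's tongue, at x 190 mm, y 0, z 0 of the hook
- basket: bystander: small steel filter basket (bowl), 62 mm wide, 28 mm tall, on the ledge in front of the other bin; origin under its middle
- jar: bystander: jar 60 mm wide, 95 mm tall; origin under its middle
- cup: bystander: white cup 72 mm wide, 62 mm tall; origin under its middle
- tamper: bystander: dark steel coffee tamper standing on its foot, 58 mm wide, 86 mm tall; origin under its middle
- driver: bystander: screwdriver lying on the bench, about 200 mm long; origin under its middle
- meter: bystander: grey flat meter, 75 by 150 by 35 mm; origin under its middle
Things that resemble listed ones, but are neither listed nor needed, are in the scene too. There is more than one size of the mat; the one meant has the size given above.

How it is judged:
By the outcome, as a careful person would: the job done as asked, in the order asked, and still so for the second after the job is handed in, with the robot touching nothing.
It also fails if it takes over 72 s, if anything falls off the work surface, if the arm or the gripper's body presses on something with over 40 N, if the wrist force passes 120 N, or if a joint passes its speed limit or range.

ROBOT

A 6-joint arm with a two-finger parallel gripper is mounted at the origin on the work surface. World frame = base frame: x ahead of the robot, y to its left, z up, the work surface at z = 0. Lengths are in m, angles in rad, forces in N, time in s.
With the tool pointing down it reaches from about 0.4 to 0.825 m from the base axis. Payload 7 kg.
Tool frame: the origin (TCP) lies between the finger pads; the fingertips stand 8 mm ahead of it and the grasp point (between the pads) lies 11 mm behind it (arm.finger_overhang is the distance from the TCP to the fingertips, in m); z points along the fingers, y is the line along which they close (so a half turn about z gives the same grasp; the last joint's range is limited). The gripper opens to 88 mm and grips with 3 to 60 N. Pads are 19 mm wide; open, the fingers measure 130 mm over their backs; the gripper's body (78 mm by 193 mm) begins 47 mm behind the grasp point.
Start: joints at [1.59, 0.359, 0.012, 0, -1.224, -0.288], TCP at [0.179, 0.651, 0.235] pointing down, gripper open.
Joint ranges: [-3.07, 3.07], [-1.43, 2.12], [-1.02, 1.25], [-3.03, 1.67], [-3.05, -0], [-3.03, 3.03]. Speed limits (rad/s): [2.39, 2.39, 3.01, 3.14, 3.14, 3.14].

INTERFACE

Orientations are given as [roll, pitch, yaw] about the fixed x, y, z axes, in that order (R = Rz(yaw) Ry(pitch) Rx(roll)).
In Python, from station import arm gives the robot as it stands.
- The arm moves only by the tool move_arm, never from a script. Its argument "rows" is text: rows parted by semicolons, each of 7 numbers parted by spaces: the turn, a rotation vector about the tool's x, y, z in degrees, then the shift along the tool's x, y, z in m, then the finger opening in m, from 0 to 0.0876. A call has 1 to 8 rows; each row shifts and turns the commanded pose from where the row before left it, along the tool's axes as they then stand; what a row does not reach is not made up. A row lasts 1/8 s, in which the tool goes at most 62.5 mm and 10.7 degrees, less where a joint would pass 70% of its speed; a pose out of reach is approached as far as the arm can. A call is refused whole if a number of a shift passes 0.0625 or a number of a turn 10.7, either way. A call with a gripper value outside its range is refused whole. The fingers move at their own pace and stop on an object; "squeeze" is the grip in N (left out, the last holds). Time passes only in rows, so rows that do not move let the fingers close. It gives the time, the measured TCP pose, the force, the opening and the grip force at its end, in the units of the state.
- arm.get_state(): the state, without advancing time (a new reading comes with each control period).
- arm.grab_frame(name): name is "scene" or "side" or "wrist"; returns (picture, depth): 400x640x3 uint8, blue, green, red; 400x640 float32, m along the optical axis (not along the pixel's ray), 0 where there is no reading.
- arm.camera_model(name): a dict with "mtx" (3x3 intrinsics, pixels), "camera_from_world" (4x4, takes a point from world to camera coordinates); the wrist camera has in their place "mount" (4x4, takes a point from camera to tool coordinates, whose origin is the TCP and whose axes are the flange's). Camera axes: x right, y down, z forward; pixel columns grow to the right and rows downward; lengths in m; the calibration is good to about 2 mm. The wrist camera is an equidistant fisheye: a pixel r from the principal point sees the ray r / f radians off the axis. A picture is of the moment at which its call begins: read the wrist's pose just before it. camera_model takes no time and is no camera call.
- arm.job_done(): hands the job in; it is judged then, once.
The state is a dict: "t": time; "q": joint angles; "qd": joint speeds; "joint_efforts": joint torques, N m; "eef_pos": TCP position; "ee_rot": TCP orientation; "force": force on the tool from outside, world axes, zero at the start; "moment": the same for the moment, N m; "width": finger opening in m; "gripper_force": force on a finger pad.
Only numpy, scipy, OpenCV 4.12 (cv2) and the standard library are available. Lean on these libraries where they do the work, as an engineer would, in place of code of your own. Each camera call takes 0.05 s, during which the arm holds its last target. There are 200 camera calls.

## Working session

There is one attempt and no reset: what is moved stays moved. The work goes in short steps, Python scripts to look and compute and a tool call to move; the robot and the scene stay as the last step left them, time stands still between calls to the robot, and variables do not carry over. Pictures are saved under pics/ and viewed, at most 10 in all, crops included, and the job is handed in when it is done.

Besides the shell and the picture viewer there is one more tool, called after "Call:" as name(argument=value, ...) on one line, values as JSON. move_arm: Moves the arm, as the interface text tells. Its arguments: {"type":"object","properties":{"rows":{"type":"string"},"squeeze":{"type":"number"}},"required":["rows"]}

```bash
ls; mkdir -p pics
cat > h.py <<'E'
import numpy as np,cv2
from station import arm
from scipy.spatial.transform import Rotation as R
def grab(n):
    p,d=arm.grab_frame(n); np.savez(''+n+'.npz',p=p,d=d); return p,d
def load(n):
    z=np.load(''+n+'.npz'); return z['p'],z['d']
def pts(n,d):
    m=arm.camera_model(n);K=np.array(m['mtx']);T=np.linalg.inv(np.array(m['camera_from_world']))
    v,u=np.mgrid[:d.shape[0],:d.shape[1]]
    P=np.stack([(u-K[0,2])/K[0,0]*d,(v-K[1,2])/K[1,1]*d,d],-1)
    W=P@T[:3,:3].T+T[:3,3]; W[d==0]=np.nan; return W
E
python3 - <<'E'
from h import *
s=arm.get_state();print({k:np.round(v,3) for k,v in s.items()})
for n in('scene','side'):
    p,d=grab(n);cv2.imwrite(f'pics/{n}0.png',p);m=arm.camera_model(n);print(n,np.round(m['camera_from_world'],3),np.round(m['mtx'],1))
E
```

```text
pics
{'t': np.float64(0.0), 'q': array([ 1.59 ,  0.359,  0.011, -0.   , -1.224, -0.288]), 'qd': array([ 0.   , -0.001,  0.002,  0.   , -0.   , -0.002]), 'joint_efforts': array([-1.0000e-03, -5.8271e+01,  2.9306e+01,  6.9980e+00,  7.0000e-03,
       -0.0000e+00]), 'eef_pos': array([0.179, 0.65 , 0.234]), 'ee_rot': array([ 3.14 , -0.   , -0.269]), 'force': array([-0.085,  0.304,  0.249]), 'moment': array([-0.022,  0.008,  0.027]), 'gripper_force': np.float64(0.0), 'width': np.float64(0.088)}
scene [[ 0.102  0.995 -0.007 -0.159]
 [ 0.697 -0.076 -0.713 -0.294]
 [-0.71   0.068 -0.701  1.727]
 [ 0.     0.     0.     1.   ]] [[415.3   0.  316.1]
 [  0.  415.3 198.5]
 [  0.    0.    1. ]]
side [[ 0.846 -0.533 -0.005 -0.411]
 [-0.397 -0.624 -0.673  0.349]
 [ 0.356  0.571 -0.739  1.063]
 [ 0.     0.     0.     1.   ]] [[391.1   0.  319.3]
 [  0.  391.1 200.9]
 [  0.    0.    1. ]]
```

View pics/scene0.png

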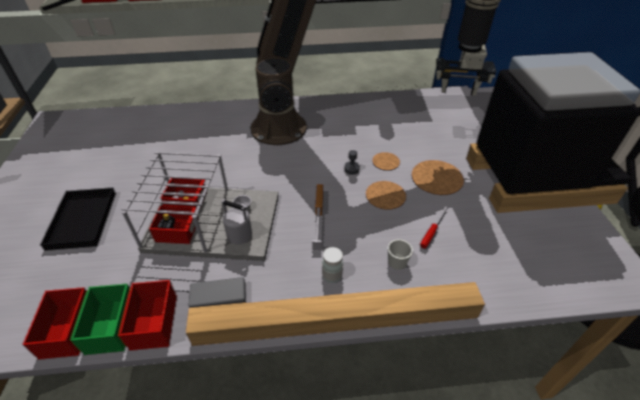

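View pics/side0.png

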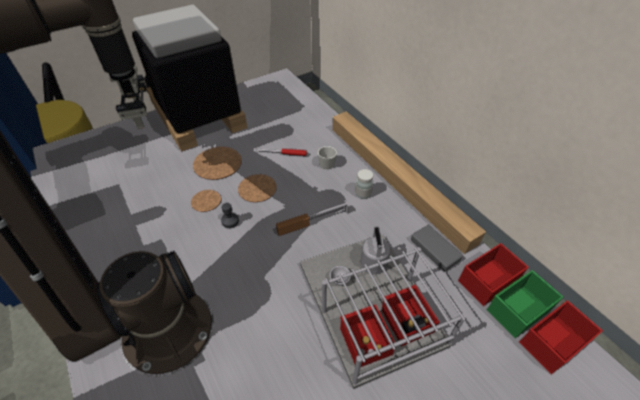

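The scene picture shows the rack with its mouth facing right (canister at (237,215), pump bin in the far lane at (172,230), other bin at (182,193)). The hook has its handle at (320,195) and tongue at (317,245). There are three cork discs, at (386,161), (386,194) and (438,177). Next I measure them.

Run:
```python
from h import *
for n in('scene','side'):
    p,d=load(n);W=pts(n,d);hsv=cv2.cvtColor(p,cv2.COLOR_BGR2HSV);Z=W[...,2]
    print(n)
    H,S,V=[hsv[...,i].astype(int) for i in range(3)]
    inr=(W[...,0]>.1)&(W[...,0]<1.)&(abs(W[...,1])<.75)
    def comps(m,name,amin=40):
        c,l,st,ce=cv2.connectedComponentsWithStats(m.astype(np.uint8))
        for i in range(1,c):
            if st[i,4]<amin: continue
            P=W[l==i];r=cv2.minAreaRect(P[:,:2].astype(np.float32))
            print(name,'px',ce[i].round(),st[i,4],'ctr',np.round(r[0],4),'size',np.round(r[1],4),'ang',round(r[2],1),'z',np.round(np.nanpercentile(P[:,2],[5,50,95]),3))
    comps(inr&(H>4)&(H<20)&(S>80)&(Z<.015),'cork')
    comps(inr&(H>4)&(H<22)&(S>100)&(Z>.02)&(Z<.06),'wood')
    comps(inr&(Z>.019)&(Z<.031)&(S<60)&(W[...,1]<.05),'deck',200)
    comps(inr&(Z>.150)&(Z<.172)&(V<60)&(W[...,1]<.0),'bar',8)
    comps(inr&(Z>.098)&(Z<.122)&(W[...,1]<.1),'cantop',30)
    comps(inr&((H<6)|(H>174))&(S>120)&(Z<.1)&(Z>.075),'lip',15)
    comps(inr&(Z>.03)&(Z<.05)&(S<80)&(V>60),'greyhi',15)
```

```text
scene
cork px [386. 161.] 366 ctr [0.2632 0.3959] size [0.099  0.1035] ang 69.9 z [-0.     0.003  0.007]
cork px [476. 165.] 61 ctr [0.3247 0.7111] size [0.0784 0.0407] ang 35.6 z [0.002 0.009 0.015]
cork px [437. 177.] 1378 ctr [0.3745 0.5591] size [0.182  0.1808] ang 10.1 z [0.003 0.007 0.01 ]
cork px [385. 195.] 870 ctr [0.4447 0.3538] size [0.1369 0.1323] ang 5.6 z [0.001 0.005 0.009]
cork px [499. 207.] 75 ctr [0.5428 0.7097] size [0.0812 0.0384] ang 33.1 z [0.001 0.008 0.014]
cork px [335. 330.] 532 ctr [0.9288 0.1212] size [0.7388 0.0058] ang 89.9 z [0.005 0.01  0.015]
wood px [476. 159.] 165 ctr [0.3245 0.7102] size [0.074  0.0416] ang 34.6 z [0.022 0.038 0.057]
wood px [319. 197.] 152 ctr [0.464  0.1218] size [0.02  0.107] ang 83.6 z [0.039 0.043 0.047]
wood px [502. 200.] 238 ctr [0.5453 0.71  ] size [0.0819 0.0434] ang 36.0 z [0.022 0.04  0.059]
wood px [334. 324.] 2279 ctr [0.9297 0.1204] size [0.7382 0.0061] ang 90.0 z [0.022 0.041 0.058]
deck px [ 77. 217.] 546 ctr [ 0.4503 -0.6574] size [0.2448 0.1645] ang 0.1 z [0.02  0.027 0.031]
deck px [226. 225.] 4088 ctr [ 0.5092
[... 5888 characters left out ...]
 0.05 ]
greyhi px [376. 271.] 45 ctr [ 0.5727 -0.1742] size [0.0068 0.0376] ang 64.9 z [0.031 0.04  0.049]
greyhi px [409. 278.] 18 ctr [ 0.6389 -0.2429] size [0.0065 0.0113] ang 38.6 z [0.031 0.04  0.048]
greyhi px [346. 278.] 20 ctr [ 0.4836 -0.1501] size [0.022  0.0128] ang 72.8 z [0.032 0.038 0.049]
greyhi px [338. 281.] 17 ctr [ 0.4584 -0.1415] size [0.0124 0.0261] ang 82.1 z [0.031 0.035 0.05 ]
greyhi px [324. 309.] 18 ctr [ 0.3792 -0.1946] size [0.0051 0.0115] ang 70.3 z [0.034 0.043 0.049]
greyhi px [425. 314.] 18 ctr [ 0.5982 -0.3529] size [0.0524 0.0035] ang 79.1 z [0.039 0.044 0.048]
greyhi px [371. 350.] 17 ctr [ 0.4202 -0.3516] size [0.0093 0.0197] ang 61.5 z [0.03  0.041 0.044]
```

Mat candidates: (386,161) is Ø100 mm, (437,177) is Ø180 mm and (385,195) is Ø135–140 mm. The last one, at (0.442, 0.352), fits. Bins: the far-lane one at (170,227) shows a black/dark pump; the near-lane one has only fittings. I'll confirm both in one crop.

```bash
cat >> h.py <<'E'
def plan(x,y,z,yaw,step=.06,tstep=10.5,w=None):
    """rows (tool axes) from the measured pose to target, tool pointing down"""
    s=arm.get_state();p=np.array(s['eef_pos']);r=R.from_euler('xyz',s['ee_rot'])
    t=np.array([x,y,z]);rt=R.from_euler('xyz',[np.pi,0,np.radians(yaw)])
    rv=(r.inv()*rt).as_rotvec(degrees=True);d=t-p
    n=max(int(np.ceil(np.linalg.norm(d)/step)),int(np.ceil(np.linalg.norm(rv)/tstep)),1)
    print('pos',p.round(4),'rpy',np.degrees(s['ee_rot']).round(1),'w',round(float(s['width']),4),'n',n)
    for i in range(n):
        k=r.inv().apply(d/n); print(np.round(rv/n,1),np.round(k,4)); r=r*R.from_rotvec(rv/n,degrees=True)
E
python3 - <<'E'
from h import *
a,_=load('scene')
c1=cv2.resize(a[140:220,340:480],None,fx=5,fy=5,interpolation=2)[:, :700];c2=cv2.resize(a[150:260,130:290],None,fx=1.8,fy=1.8,interpolation=2)
o=np.zeros((600,700,3),np.uint8);o[:400]=c1;o[400:598,:288]=c2
b,_=load('side');c3=cv2.resize(b[280:380,330:450],None,fx=1.9,fy=1.9,interpolation=2);o[400:590,300:528]=c3
cv2.imwrite('pics/crop.png',o)
plan(.59,-.14,.30,-120)
E
```

```text
pos [0.1792 0.6503 0.2337] rpy [179.9  -0.  -15.4] w 0.0878 n 15
[ 0. -0.  7.] [ 0.0404  0.0435 -0.0043]
[ 0. -0.  7.] [ 0.0454  0.0383 -0.0044]
[ 0. -0.  7.] [ 0.0497  0.0325 -0.0044]
[ 0. -0.  7.] [ 0.0533  0.0262 -0.0044]
[ 0. -0.  7.] [ 0.0561  0.0196 -0.0044]
[ 0. -0.  7.] [ 0.058   0.0126 -0.0044]
[ 0. -0.  7.] [ 0.0591  0.0055 -0.0044]
[ 0. -0.  7.] [ 0.0594 -0.0017 -0.0044]
[ 0. -0.  7.] [ 0.0587 -0.0089 -0.0044]
[ 0. -0.  7.] [ 0.0572 -0.016  -0.0044]
[ 0. -0.  7.] [ 0.0548 -0.0228 -0.0044]
[ 0. -0.  7.] [ 0.0516 -0.0293 -0.0044]
[ 0. -0.  7.] [ 0.0477 -0.0354 -0.0044]
[ 0. -0.  7.] [ 0.0431 -0.0409 -0.0044]
[ 0. -0.  7.] [ 0.0378 -0.0458 -0.0044]
```

View pics/crop.png

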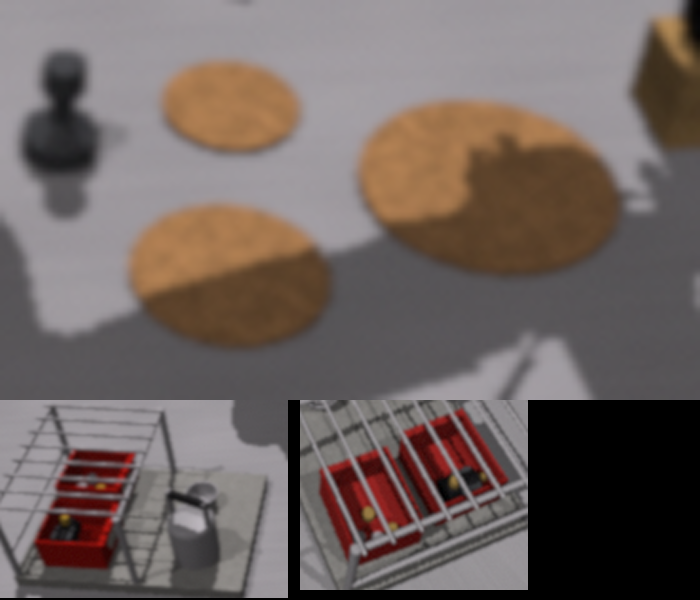

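The crop confirms it: the middle-sized disc (lower one, crop (230,275)) is the Ø140 mm mat. The far-lane bin holds the black pump (crop (65,530)), and the near-lane bin holds small fittings. The canister stands in front of the pump bin. Moving above the canister.

Call:
move_arm(rows="0 0 7 0.040 0.044 -0.006 0.0876;0 0 7 0.045 0.038 -0.006 0.0876;0 0 7 0.050 0.033 -0.006 0.0876;0 0 7 0.053 0.026 -0.006 0.0876;0 0 7 0.056 0.020 -0.006 0.0876;0 0 7 0.058 0.013 -0.006 0.0876;0 0 7 0.059 0.006 -0.006 0.0876;0 0 7 0.059 -0.002 -0.006 0.0876")

```text
t: 1.1
eef_pos: [0.3961, 0.2266, 0.2828]
ee_rot: [-3.141, 0.0, -1.25]
force: [1.0, 1.1, -0.7]
width: 0.0878
gripper_force: 0.0
```

Call:
move_arm(rows="0 0 7 0.059 -0.009 -0.004 0.0876;0 0 7 0.057 -0.016 -0.004 0.0876;0 0 7 0.055 -0.023 -0.004 0.0876;0 0 7 0.052 -0.029 -0.004 0.0876;0 0 7 0.048 -0.035 -0.002 0.0876;0 0 7 0.043 -0.041 0 0.0876;0 0 7 0.038 -0.046 0 0.0876;0 0 0 0 0 0 0.0876")

```text
t: 2.1
eef_pos: [0.5859, -0.1458, 0.2986]
ee_rot: [3.139, -0.002, -2.108]
force: [-0.8, 0.6, 0.3]
width: 0.0874
gripper_force: 0.0
```

```bash
cat >> h.py <<'E'
def wpts(d,s):
    m=arm.camera_model('wrist');K=np.array(m['mtx']);M=np.array(m['mount'])
    v,u=np.mgrid[:d.shape[0],:d.shape[1]]
    a=(u-K[0,2])/K[0,0];b=(v-K[1,2])/K[1,1];th=np.hypot(a,b)
    k=np.where(th>1e-9,np.tan(np.minimum(th,1.5))/np.maximum(th,1e-9),1)
    P=np.stack([a*k*d,b*k*d,d],-1)@M[:3,:3].T+M[:3,3]
    W=R.from_euler('xyz',s['ee_rot']).apply(P.reshape(-1,3)).reshape(P.shape)+np.array(s['eef_pos'])
    W[d==0]=np.nan;return W
E
python3 - <<'E'
from h import *
s=arm.get_state();p,d=grab('wrist');cv2.imwrite('pics/w1.png',p);W=wpts(d,s);np.save('W.npy',W)
V=p.max(2);m=(W[...,2]>.145)&(W[...,2]<.172)&(V<80)&(np.hypot(W[...,0]-.589,W[...,1]+.14)<.06)
c,l,st,ce=cv2.connectedComponentsWithStats(m.astype(np.uint8))
for i in range(1,c):
    if st[i,4]>60:
        P=W[l==i];r=cv2.minAreaRect(P[:,:2].astype(np.float32));print(ce[i],st[i,4],r,np.nanmedian(P[:,2]))
print(arm.camera_model('wrist'))
E
```

```text
[316.96875    196.04211957] 736 ((0.591163694858551, -0.1412854641675949), (0.06864805519580841, 0.010547594167292118), 59.42878341674805) 0.15931056394581336
{'mtx': array([[309.70691629,   0.        , 318.06114489],
       [  0.        , 309.70691629, 199.2327544 ],
       [  0.        ,   0.        ,   1.        ]]), 'mount': array([[-6.34832108e-04, -9.57172734e-01, -2.89516761e-01,
         7.89804159e-02],
       [ 9.99999797e-01, -5.93416258e-04, -2.30833328e-04,
        -1.01826099e-03],
       [ 4.91434150e-05, -2.89516848e-01,  9.57172917e-01,
        -1.49508261e-01],
       [ 0.00000000e+00,  0.00000000e+00,  0.00000000e+00,
         1.00000000e+00]])}
```

View pics/w1.png

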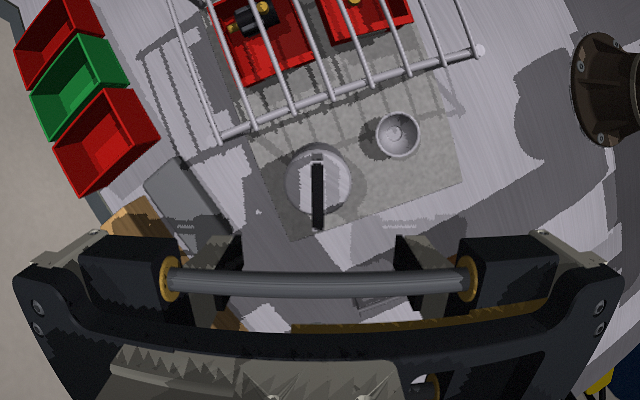

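The wrist view shows the canister bar at (317,196), the pump bin upper left at (265,35) and the basket at (397,134). The bar is at (0.591,-0.1413), yaw 59.4°.

Run:
```python
from h import *
plan(.591,-.1413,.143,-120.6)
p,_=load('wrist');W=np.load('W.npy');hsv=cv2.cvtColor(p,cv2.COLOR_BGR2HSV)
m=((hsv[...,0]<6)|(hsv[...,0]>174))&(hsv[...,1]>120)&(W[...,2]>.078)&(W[...,2]<.093)&(W[...,0]<.7)
c,l,st,ce=cv2.connectedComponentsWithStats(m.astype(np.uint8))
for i in range(1,c):
    if st[i,4]>30:
        P=W[l==i];r=cv2.minAreaRect(P[:,:2].astype(np.float32));print(ce[i].round(),st[i,4],np.round(r[0],4),np.round(r[1],4),round(r[2],1),np.nanmedian(P[:,2]).round(3))
```

```text
pos [ 0.5853 -0.1442  0.299 ] rpy [ 1.799e+02 -1.000e-01 -1.206e+02] w 0.0874 n 3
[ 0. -0.  0.] [-0.0018 -0.0013  0.052 ]
[ 0. -0.  0.] [-0.0018 -0.0012  0.052 ]
[ 0. -0.  0.] [-0.0018 -0.0012  0.052 ]
[221.   3.] 86 [ 0.5746 -0.3923] [0.0044 0.0254] 77.1 0.085
[334.  26.] 298 [ 0.4737 -0.2984] [0.0564 0.0191] 78.4 0.086
[404.  15.] 253 [ 0.3997 -0.2699] [0.0321 0.0266] 78.0 0.086
[300.  23.] 58 [ 0.5116 -0.3124] [0.0516 0.0016] 79.6 0.086
[371.  27.] 289 [ 0.4416 -0.2681] [0.011  0.0408] 77.9 0.086
[297.  60.] 335 [ 0.538 -0.276] [0.0136 0.0418] 84.8 0.086
[258.  76.] 310 [ 0.5857 -0.2845] [0.011  0.0406] 80.4 0.086
```

Call:
move_arm(rows="0 0 0 -0.002 -0.001 0.052 0.0876;0 0 0 -0.002 -0.001 0.052 0.0876;0 0 0 -0.001 -0.001 0.035 0.0876;0 0 0 0 0 0.017 0.0876;0 0 0 0 0 0 0.0876")

```text
t: 2.78
eef_pos: [0.5901, -0.139, 0.1442]
ee_rot: [3.14, -0.001, -2.1]
force: [1.0, -0.5, -0.2]
width: 0.0875
gripper_force: 0.0
```

Call:
move_arm(rows="0 0 0 0 0 0 0.0;0 0 0 0 0 0 0.0;0 0 0 0 0 0 0.0;0 0 0 0 0 0 0.0;0 0 0 0 0 0 0.0;0 0 0 0 0 0 0.0", squeeze=35)

```text
t: 3.52
eef_pos: [0.5905, -0.1396, 0.1445]
ee_rot: [3.142, -0.0, -2.101]
force: [1.1, 0.5, -0.6]
width: 0.0332
gripper_force: 0.0
```

Call:
move_arm(rows="0 0 0 0 0 0 0.0;0 0 0 0 0 0 0.0;0 0 0 0 0 0 0.0;0 0 0 0 0 0 0.0;0 0 0 0 0 0 0.0;0 0 0 0 0 0 0.0")

```text
t: 4.28
eef_pos: [0.5905, -0.1396, 0.1445]
ee_rot: [3.142, 0.0, -2.101]
force: [0.8, 0.6, -0.4]
width: 0.0112
gripper_force: 35.0
```

Call:
move_arm(rows="0 0 0 0 0 -0.01 0.0;0 0 0 0 0 -0.02 0.0;0 0 0 0 0 -0.04 0.0;0 0 0 0 0 -0.04 0.0;0 0 0 0 0 -0.03 0.0;0 0 0 0 0 0 0.0;0 0 0 0 0 0 0.0")

```text
t: 5.15
eef_pos: [0.5897, -0.1394, 0.2834]
ee_rot: [3.14, -0.0, -2.102]
force: [-0.4, 1.6, -3.8]
width: 0.0116
gripper_force: 35.0
```

Run:
```python
from h import *
plan(.442,.352,.30,-90)
```

```text
pos [ 0.5897 -0.1394  0.2834] rpy [ 179.9   -0.  -120.4] w 0.0116 n 9
[ 0.   0.  -3.4] [-0.0388  0.0418 -0.0018]
[ 0.   0.  -3.4] [-0.0412  0.0394 -0.0018]
[ 0.   0.  -3.4] [-0.0434  0.0369 -0.0018]
[ 0.   0.  -3.4] [-0.0455  0.0343 -0.0018]
[ 0.   0.  -3.4] [-0.0475  0.0316 -0.0018]
[ 0.   0.  -3.4] [-0.0492  0.0287 -0.0018]
[ 0.   0.  -3.4] [-0.0509  0.0258 -0.0018]
[ 0.   0.  -3.4] [-0.0523  0.0227 -0.0018]
[ 0.   0.  -3.4] [-0.0535  0.0196 -0.0018]
```

Call:
move_arm(rows="0 0 0 -0.010 0.011 0 0;0 0 0 -0.018 0.020 0 0;0 0 0 -0.026 0.028 0 0;0 0 0 -0.030 0.032 0 0;0 0 0 -0.030 0.032 0 0;0 0 0 -0.030 0.032 0 0;0 0 0 -0.030 0.032 0 0;0 0 0 -0.030 0.032 0 0")

```text
t: 6.15
eef_pos: [0.5034, 0.1487, 0.2835]
ee_rot: [3.141, -0.001, -2.101]
force: [-0.1, 0.6, -4.0]
width: 0.0114
gripper_force: 35.0
```

Call:
move_arm(rows="0 0 0 -0.030 0.032 0 0;0 0 0 -0.030 0.032 0 0;0 0 0 -0.030 0.032 0 0;0 0 0 -0.023 0.025 0 0;0 0 0 -0.018 0.020 0 0;0 0 0 -0.010 0.011 0 0;0 0 0 0 0 0 0;0 0 0 0 0 0 0")

```text
t: 7.15
eef_pos: [0.445, 0.3451, 0.2842]
ee_rot: [3.142, -0.001, -2.102]
force: [-1.0, -1.3, -3.8]
width: 0.0115
gripper_force: 35.0
```

Run:
```python
from h import *
s=arm.get_state();p,d=grab('wrist');W=wpts(d,s);hsv=cv2.cvtColor(p,cv2.COLOR_BGR2HSV);H,S=hsv[...,0],hsv[...,1]
rad=np.hypot(W[...,0]-.442,W[...,1]-.352)
m=(H>4)&(H<20)&(S>80)&(W[...,2]<.02)&(rad<.085)
q=np.argwhere(m);hull=cv2.convexHull(q[:,::-1].astype(np.int32))[:,0]
P=np.array([W[v,u] for u,v in hull]);print('mat hull',cv2.minEnclosingCircle(P[:,:2].astype(np.float32)),np.nanmedian(W[m][:,2]))
# canister bottom from scene cam
p,d=grab('scene');W=pts('scene',d)
g=(np.hypot(W[...,0]-s['eef_pos'][0],W[...,1]-s['eef_pos'][1])<.05)&(W[...,2]>.08)&(W[...,2]<.30)
print(np.nanpercentile(W[g],[1,5,50,95],axis=0).round(3)); cv2.imwrite('pics/s2.png',cv2.resize(p[90:270,250:490],None,fx=3,fy=3))
plan(.442,.352,.2834,-120.4)
```

```text
mat hull ((0.4422069787979126, 0.35192692279815674), 0.07005398720502853) 0.005380240473804032
[[0.421 0.307 0.167]
 [0.43  0.309 0.172]
 [0.47  0.338 0.235]
 [0.485 0.375 0.284]]
pos [0.4453 0.345  0.2845] rpy [ 180.    -0.  -120.4] w 0.0116 n 1
[ 0. -0. -0.] [-0.0044  0.0064  0.0011]
```

View pics/s2.png

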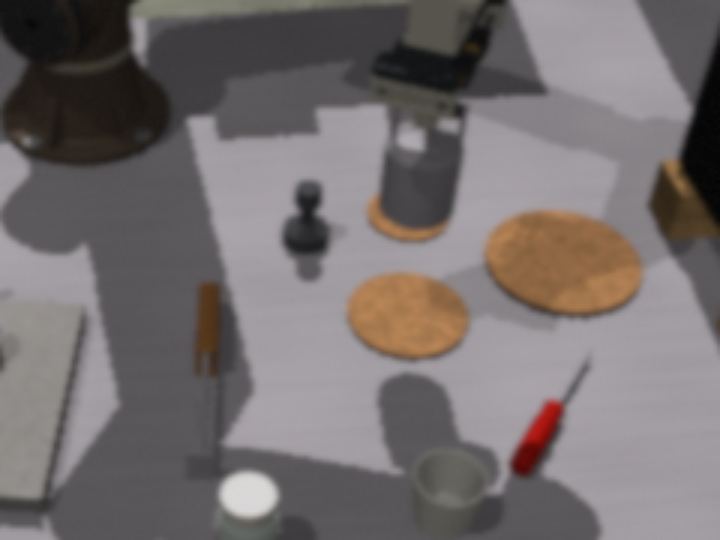

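The scene shows the canister hanging upright in the gripper at (420,180), with the Ø140 mat free at (408,315). Shifting by 4/6 mm and lowering.

Call:
move_arm(rows="0 0 0 -0.004 0.006 0.02 0;0 0 0 0 0 0.035 0;0 0 0 0 0 0.040 0;0 0 0 0 0 0.030 0;0 0 0 0 0 0.020 0;0 0 0 0 0 0.008 0;0 0 0 0 0 0.002 0;0 0 0 0 0 0 0")

```text
t: 8.25
eef_pos: [0.4424, 0.3525, 0.1304]
ee_rot: [-3.141, 0.001, -2.101]
force: [-0.1, -0.0, -3.0]
width: 0.0116
gripper_force: 35.0
```

Call:
move_arm(rows="0 0 0 0 0 0.002 0;0 0 0 0 0 0.002 0;0 0 0 0 0 0 0;0 0 0 0 0 0 0")

```text
t: 8.75
eef_pos: [0.442, 0.3522, 0.1256]
ee_rot: [-3.142, 0.0, -2.101]
force: [-0.4, -0.2, -4.1]
width: 0.0117
gripper_force: 35.0
```

Call:
move_arm(rows="0 0 0 0 0 0.001 0;0 0 0 0 0 0.001 0;0 0 0 0 0 0 0")

```text
t: 9.12
eef_pos: [0.4426, 0.3526, 0.1256]
ee_rot: [-3.141, 0.002, -2.101]
force: [-3.9, -3.1, 11.3]
width: 0.0117
gripper_force: 35.0
```

Firm contact. Releasing and rising.

Call:
move_arm(rows="0 0 0 0 0 -0.001 0.018;0 0 0 0 0 0 0.05;0 0 0 0 0 0 0.06;0 0 0 0 0 0 0.06;0 0 0 0 0 0 0.06")

```text
t: 9.75
eef_pos: [0.442, 0.3522, 0.1244]
ee_rot: [-3.142, -0.0, -2.101]
force: [0.5, 0.7, 0.3]
width: 0.0525
gripper_force: 0.0
```

Call:
move_arm(rows="0 0 0 0 0 -0.01 0.06;0 0 0 0 0 -0.03 0.06;0 0 0 0 0 -0.05 0.06;0 0 0 0 0 -0.05 0.06;0 0 0 0 0 0 0.06")

```text
t: 10.38
eef_pos: [0.4435, 0.3538, 0.27]
ee_rot: [-3.14, 0.009, -2.101]
force: [-0.1, 1.0, -1.2]
width: 0.0601
gripper_force: 0.0
```

Run:
```python
from h import *
s=arm.get_state();p,d=grab('wrist');W=wpts(d,s);V=p.max(2)
m=(W[...,2]>.125)&(W[...,2]<.155)&(V<90)&(np.hypot(W[...,0]-.442,W[...,1]-.352)<.06)
print('bar',cv2.minAreaRect(W[m][:,:2].astype(np.float32)),np.nanpercentile(W[m][:,2],[5,50,95]))
m=(W[...,2]>.09)&(W[...,2]<.1)&(np.hypot(W[...,0]-.442,W[...,1]-.352)<.06)
print('top',cv2.minEnclosingCircle(W[m][:,:2].astype(np.float32)))
# hook in scene/side
for n in('scene','side'):
    p,d=grab(n);W=pts(n,d);h=cv2.cvtColor(p,cv2.COLOR_BGR2HSV);Z=W[...,2]
    b=(W[...,0]>.38)&(W[...,0]<.7)&(abs(W[...,1]-.11)<.08)
    a=b&(h[...,0]>4)&(h[...,0]<22)&(h[...,1]>100)&(Z>.038)&(Z<.06);r=b&(Z>.03)&(Z<.045)&(h[...,1]<80)
    q=W[a];t=W[r];print(n,cv2.minAreaRect(q[:,:2].astype(np.float32)),cv2.minAreaRect(t[:,:2].astype(np.float32)),np.nanmedian(q[:,2]))
    far=t[t[:,0]>np.nanpercentile(t[:,0],80)];print(far.mean(0))
plan(.47,.118,.26,-9)
```

```text
bar ((0.4413255453109741, 0.34911972284317017), (0.07009758800268173, 0.01133926771581173), 59.94597625732422) [0.13847273 0.14025694 0.14142181]
top ((0.4415145516395569, 0.34995049238204956), 0.03696253523230553)
scene ((0.4642379879951477, 0.12177129089832306), (0.019925471395254135, 0.10565410554409027), 83.56934356689453) ((0.5305783748626709, 0.11149843037128448), (0.027325034141540527, 0.25392451882362366), 81.79476165771484) 0.043239685970075104
[0.65419478 0.09554132 0.03585609]
side ((0.4571523368358612, 0.11683669686317444), (0.022690780460834503, 0.1052183136343956), 83.94107818603516) ((0.5303037762641907, 0.10913793742656708), (0.031418465077877045, 0.25229594111442566), 81.7523422241211) 0.043827834505199004
[0.64816992 0.09079351 0.03838581]
pos [0.4417 0.3519 0.2645] rpy [ 180.    -0.  -120.4] w 0.06 n 11
[  0.    0.  -10.1] [ 0.017  -0.013   0.0004]
[  0.    0.  -10.1] [ 0.0191 -0.0098  0.0004]
[  0.    0.  -10.1] [ 0.0205 -0.0063  0.0004]
[  0.    0.  -10.1] [ 0.0213 -0.0026  0.0004]
[  0.    0.  -10.1] [0.0214 0.0012 0.0004]
[  0.    0.  -10.1] [0.0208 0.0049 0.0004]
[  0.    0.  -10.1] [0.0197 0.0085 0.0004]
[  0.    0.  -10.1] [0.0178 0.0118 0.0004]
[  0.    0.  -10.1] [0.0155 0.0148 0.0004]
[  0.    0.  -10.1] [0.0126 0.0173 0.0004]
[  0.    0.  -10.1] [0.0094 0.0192 0.0004]
```

Call:
move_arm(rows="0 0 -10 0.017 -0.013 0 0.06;0 0 -10 0.019 -0.010 0 0.06;0 0 -10 0.021 -0.006 0 0.06;0 0 -10 0.021 -0.003 0 0.06;0 0 -10 0.022 0.001 0 0.06;0 0 -10 0.021 0.005 0 0.06;0 0 -10 0.020 0.009 0 0.06;0 0 -10 0.018 0.012 0 0.06")

```text
t: 11.52
eef_pos: [0.4611, 0.1791, 0.2633]
ee_rot: [3.139, 0.0, -0.699]
force: [0.3, -0.2, 0.0]
width: 0.0598
gripper_force: 0.0
```

Call:
move_arm(rows="0 0 -10 0.018 0.014 0 0.06;0 0 -10 0.016 0.016 0 0.06;0 0 -10.5 0.015 0.018 0 0.06;0 0 -1 0 0 0 0.06;0 0 0 0 0 0 0.06;0 0 0 0 0 0 0.06")

```text
t: 12.28
eef_pos: [0.4795, 0.1144, 0.2643]
ee_rot: [3.141, 0.0, -0.157]
force: [-0.0, 1.0, -0.2]
width: 0.06
gripper_force: 0.0
```

Run:
```python
from h import *
s=arm.get_state();p,d=grab('wrist');cv2.imwrite('pics/w3.png',p);W=wpts(d,s);h=cv2.cvtColor(p,cv2.COLOR_BGR2HSV);Z=W[...,2]
b=(W[...,0]>.38)&(W[...,0]<.7)&(abs(W[...,1]-.11)<.08)
a=b&(h[...,0]>4)&(h[...,0]<22)&(h[...,1]>90)&(Z>.036)&(Z<.05)
r=b&(Z>.03)&(Z<.045)&(h[...,1]<80)
q=W[a];t=W[r];print(cv2.minAreaRect(q[:,:2].astype(np.float32)),np.nanmedian(q[:,2]),cv2.minAreaRect(t[:,:2].astype(np.float32)))
far=t[t[:,0]>np.nanpercentile(t[:,0],70)];print(far.mean(0),np.nanmax(t[:,0]))
plan(.48,.117,.017,-8.3)
```

```text
((0.4611271917819977, 0.12015046924352646), (0.022191431373357773, 0.1095089316368103), 81.25863647460938) 0.04321822981886719 ((0.5322540998458862, 0.11001388728618622), (0.02753627859055996, 0.2501755356788635), 81.2587661743164)
[0.63958938 0.09327995 0.0384049 ] 0.6579812790509767
pos [0.4795 0.1144 0.2644] rpy [180.    0.   -8.9] w 0.06 n 5
[ 0.   0.  -0.1] [ 0.     -0.0005  0.0495]
[ 0.   0.  -0.1] [ 0.     -0.0005  0.0495]
[ 0.   0.  -0.1] [ 0.     -0.0005  0.0495]
[ 0.   0.  -0.1] [ 0.     -0.0005  0.0495]
[ 0.   0.  -0.1] [ 0.     -0.0005  0.0495]
```

Call:
move_arm(rows="0 0 0 0.001 -0.003 0.050 0.06;0 0 0 0 0 0.060 0.06;0 0 0 0 0 0.060 0.06;0 0 0 0 0 0.045 0.06;0 0 0 0 0 0.022 0.06;0 0 0 0 0 0.010 0.06;0 0 0 0 0 0 0.06")

```text
t: 13.2
eef_pos: [0.4812, 0.117, 0.0175]
ee_rot: [3.141, 0.0, -0.155]
force: [-0.6, 0.1, 0.7]
width: 0.0598
gripper_force: 0.0
```

Call:
move_arm(rows="0 0 0 0 0 0 0.0;0 0 0 0 0 0 0.0;0 0 0 0 0 0 0.0;0 0 0 0 0 0 0.0;0 0 0 0 0 0 0.0;0 0 0 0 0 0 0.0;0 0 0 0 0 0 0.0;0 0 0 0 0 0 0.0", squeeze=50)

```text
t: 14.2
eef_pos: [0.4814, 0.1168, 0.0179]
ee_rot: [-3.141, -0.0, -0.155]
force: [-2.1, -0.1, 5.2]
width: 0.0239
gripper_force: 50.0
```

Run:
```python
from h import *
# deck refit -> rack frame
for n in('scene','side'):
    p,d=grab(n);W=pts(n,d);h=cv2.cvtColor(p,cv2.COLOR_BGR2HSV);Z=W[...,2];b=(W[...,0]>.25)&(W[...,0]<.75)&(W[...,1]>-.55)&(W[...,1]<0)
    m=b&(Z>.018)&(Z<.031)
    c,l,st,ce=cv2.connectedComponentsWithStats(m.astype(np.uint8));r=cv2.minAreaRect(W[m&(h[...,1]<70)][:,:2].astype(np.float32));print(n,'deck',r)
    a=np.radians(-100.6);o=np.array([.5133,-.206]);ex=np.array([np.cos(a),np.sin(a)]);ey=np.array([-ex[1],ex[0]])
    red=b&((h[...,0]<6)|(h[...,0]>174))&(h[...,1]>110)&(Z>.078)&(Z<.094)
    P=W[red];q=(P[:,:2]-o);X=q@ex;Y=q@ey
    for sg in(1,-1):
        k=(Y*sg>8e-3)&(X<.2);print('lane',sg,'n',k.sum(),'x',np.percentile(X[k],[1,3,97,99]).round(4),'y',np.percentile(Y[k],[1,3,97,99]).round(4))
        f=k&(X<np.percentile(X[k],3)+.012)&(X>.02)
        for y0 in np.arange(.01,.12,.02):
            g=f&(abs(Y*sg-y0-.01)<.01)
            if g.sum()>4: print('  y',round(sg*(y0+.01),2),g.sum(),'x',np.percentile(X[g],[5,50,95]).round(4),'z',np.median(P[g,2]).round(4))
```

```text
scene deck ((0.5092618465423584, -0.22812128067016602), (0.38759395480155945, 0.28513258695602417), 79.16593933105469)
lane 1 n 337 x [0.0547 0.0555 0.1697 0.1709] y [0.0112 0.0122 0.1142 0.1151]
  y 0.02 12 x [0.0586 0.0624 0.0662] z 0.0863
  y 0.04 7 x [0.0596 0.0627 0.066 ] z 0.0848
  y 0.06 16 x [0.0558 0.0605 0.0641] z 0.0868
  y 0.08 21 x [0.0549 0.0595 0.0648] z 0.0865
  y 0.1 21 x [0.0546 0.0578 0.0637] z 0.0872
  y 0.12 9 x [0.0559 0.0624 0.065 ] z 0.085
lane -1 n 230 x [0.0651 0.066  0.1793 0.1802] y [-0.1143 -0.1133 -0.0135 -0.0125]
  y -0.02 19 x [0.0672 0.0717 0.0767] z 0.086
  y -0.04 8 x [0.066  0.07   0.0752] z 0.0863
  y -0.06 19 x [0.0647 0.0698 0.0758] z 0.086
  y -0.08 9 x [0.0671 0.0709 0.0753] z 0.0866
  y -0.1 13 x [0.0656 0.0709 0.0767] z 0.0862
side deck ((0.509857714176178, -0.22947320342063904), (0.38759365677833557, 0.2830730378627777), 79.41320037841797)
lane 1 n 291 x [0.0588 0.0594 0.1738 0.1744] y [0.0201 0.0225 0.1127 0.1133]
  y 0.02 17 x [0.0592 0.064  0.0686] z 0.0869
  y 0.04 30 x [0.0594 0.0655 0.0683] z 0.0869
  y 0.06 17 x [0.0602 0.0661 0.0673] z 0.0873
  y 0.08 31 x [0.0588 0.0648 0.0683] z 0.0863
  y 0.1 17 x [0.0593 0.0654 0.0687] z 0.0877
  y 0.12 5 x [0.0624 0.0675 0.0696] z 0.0853
lane -1 n 303 x [0.0687 0.0696 0.169  0.1716] y [-0.1162 -0.1155 -0.0153 -0.0146]
  y -0.02 12 x [0.0733 0.0776 0.0816] z 0.087
  y -0.04 34 x [0.0696 0.0756 0.0789] z 0.0871
  y -0.06 19 x [0.0708 0.0757 0.0794] z 0.0863
  y -0.08 36 x [0.0694 0.0748 0.0781] z 0.0864
  y -0.1 20 x [0.0686 0.0752 0.0774] z 0.0863
  y -0.12 12 x [0.0692 0.0754 0.0811] z 0.0866
```

Call:
move_arm(rows="0 0 0 0 0 -0.008 0;0 0 0 0 0 -0.02 0;0 0 0 0 0 -0.04 0;0 0 0 0 0 -0.05 0;0 0 0 0 0 -0.05 0;0 0 0 0 0 -0.035 0;0 0 0 0 0 0 0;0 0 0 0 0 0 0")

```text
t: 15.3
eef_pos: [0.4803, 0.1164, 0.2198]
ee_rot: [3.141, 0.001, -0.156]
force: [-0.3, 0.5, -2.6]
width: 0.0232
gripper_force: 50.0
```

Run:
```python
from h import *
plan(.617,.004,.22,-100.6,tstep=8)
```

```text
pos [0.4803 0.1164 0.2198] rpy [ 1.8e+02  1.0e-01 -8.9e+00] w 0.0232 n 12
[0.  0.  7.6] [ 0.0127  0.0075 -0.    ]
[0.  0.  7.6] [ 0.0136  0.0057 -0.    ]
[0.  0.  7.6] [ 0.0142  0.0039 -0.    ]
[0.  0.  7.6] [ 0.0146  0.0019 -0.    ]
[0.  0.  7.6] [ 0.0147 -0.     -0.    ]
[0.  0.  7.6] [ 0.0146 -0.002  -0.    ]
[0.  0.  7.6] [ 0.0142 -0.0039 -0.    ]
[0.  0.  7.6] [ 0.0136 -0.0058 -0.    ]
[0.  0.  7.6] [ 0.0127 -0.0075 -0.    ]
[0.  0.  7.6] [ 0.0116 -0.0091 -0.    ]
[0.  0.  7.6] [ 0.0103 -0.0106 -0.    ]
[0.  0.  7.6] [ 0.0088 -0.0119 -0.    ]
```

Call:
move_arm(rows="0 0 4 0.007 0.003 0 0;0 0 7.5 0.013 0.007 0 0;0 0 7.5 0.014 0.005 0 0;0 0 7.5 0.015 0.003 0 0;0 0 7.5 0.015 0.002 0 0;0 0 7.5 0.015 0 0 0;0 0 7.5 0.014 -0.002 0 0;0 0 7.5 0.014 -0.004 0 0")

```text
t: 16.3
eef_pos: [0.5646, 0.0433, 0.2184]
ee_rot: [3.138, 0.001, -1.146]
force: [0.1, 0.5, -2.2]
width: 0.0236
gripper_force: 50.0
```

Call:
move_arm(rows="0 0 7.5 0.013 -0.006 0 0;0 0 7.5 0.012 -0.008 0 0;0 0 7.5 0.011 -0.010 0 0;0 0 7.5 0.010 -0.011 0 0;0 0 4 0.009 -0.010 0 0;0 0 1.2 0.003 -0.003 0 0;0 0 0 0 0 0 0;0 0 0 0 0 0 0")

```text
t: 17.3
eef_pos: [0.6215, -0.0064, 0.2202]
ee_rot: [3.141, -0.0, -1.755]
force: [-0.3, -0.5, -1.3]
width: 0.0237
gripper_force: 50.0
```

Run:
```python
from h import *
plan(.617,.004,.1225,-100.6)
s=arm.get_state();p,d=grab('wrist');cv2.imwrite('pics/w4.png',p);W=wpts(d,s)
rm=R.from_euler('xyz',s['ee_rot']);T=rm.inv().apply((W-np.array(s['eef_pos'])).reshape(-1,3)).reshape(W.shape)
m=(T[...,0]>.06)&(T[...,0]<.2)&(abs(T[...,1])<.03)&(T[...,2]>-.05)&(T[...,2]<.03)
t=T[m];print(m.sum());
for a in np.arange(.06,.2,.02):
    k=t[(t[:,0]>=a)&(t[:,0]<a+.02)]
    if len(k)>5: print(round(a,2),len(k),np.median(k,0).round(4),'y',np.percentile(k[:,1],[5,95]).round(4))
```

```text
pos [ 0.6215 -0.0064  0.2202] rpy [ 180.    -0.  -100.5] w 0.0237 n 2
[ 0. -0.  0.] [-0.0047  0.0032  0.0488]
[ 0. -0.  0.] [-0.0047  0.0032  0.0488]
2935
0.06 862 [ 0.0702 -0.0012 -0.0207] y [-0.0045  0.0025]
0.08 945 [ 0.0899 -0.0008 -0.0206] y [-0.0045  0.0026]
0.1 857 [ 0.1097 -0.0012 -0.0207] y [-0.0045  0.0026]
0.12 271 [ 0.1231 -0.0012 -0.0206] y [-0.0049  0.0026]
```

View pics/w4.png

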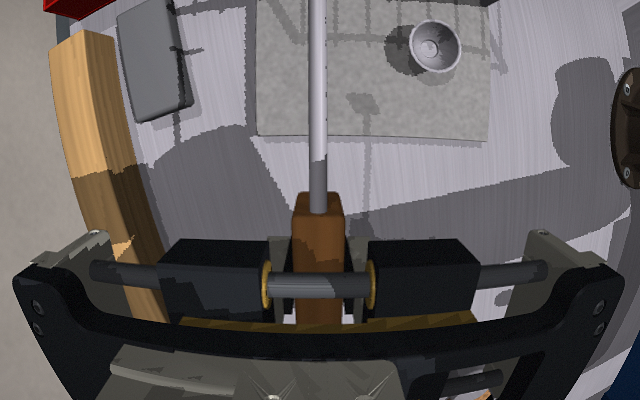

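The wrist view shows the hook held straight (rod along column 317, level), with the ledge ahead clear except for the basket at (435,45). Next I align and lower to the entry height.

Call:
move_arm(rows="0 0 0 -0.003 0.002 0.010 0;0 0 0 -0.004 0.002 0.025 0;0 0 0 -0.002 0.002 0.030 0;0 0 0 0 0 0.022 0;0 0 0 0 0 0.010 0;0 0 0 0 0 0 0;0 0 0 0 0 0 0")

```text
t: 18.23
eef_pos: [0.6184, 0.0035, 0.1245]
ee_rot: [-3.14, 0.0, -1.756]
force: [0.1, 0.3, -1.5]
width: 0.0237
gripper_force: 50.0
```

Run:
```python
from h import *
plan(.591,-.136,.1225,-100.6)
p,d=grab('side');cv2.imwrite('pics/s5.png',cv2.resize(p[180:370,270:490],None,fx=3,fy=3))
p,d=grab('scene');cv2.imwrite('pics/s5b.png',cv2.resize(p[140:280,120:340],None,fx=3,fy=3))
```

```text
pos [0.6184 0.0035 0.1245] rpy [-179.9    0.  -100.6] w 0.0237 n 3
[-0.  0.  0.] [0.0474 0.0004 0.0007]
[-0.  0.  0.] [0.0474 0.0004 0.0007]
[-0.  0.  0.] [0.0474 0.0004 0.0007]
```

View pics/s5.png

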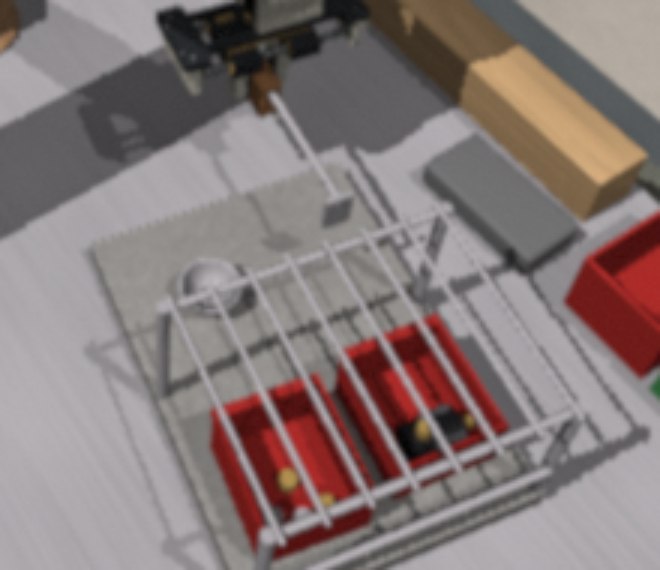

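The side view shows the tongue at (338,205), in line with the pump bin at (420,400) and outside the front shelf rail. Inserting.

Call:
move_arm(rows="0 0 0 0.010 0 0.001 0;0 0 0 0.025 0 0 0;0 0 0 0.035 0 0 0;0 0 0 0.035 0 0 0;0 0 0 0.025 0 0 0;0 0 0 0.012 0 0 0;0 0 0 0 0 0 0;0 0 0 0 0 0 0")

```text
t: 19.32
eef_pos: [0.5918, -0.1358, 0.1226]
ee_rot: [-3.141, 0.0, -1.756]
force: [-0.1, -0.8, -1.6]
width: 0.0235
gripper_force: 50.0
```

Run:
```python
from h import *
plan(.591,-.136,.0775,-100.6)
s=arm.get_state();p,d=grab('side');W=pts('side',d);print(s['force'].round(1) if hasattr(s['force'],'round') else s['force'])
a=np.radians(-100.6);o=np.array([.5133,-.206]);ex=np.array([np.cos(a),np.sin(a)]);ey=np.array([-ex[1],ex[0]])
q=W[...,:2]-o;X=q@ex;Y=q@ey;Z=W[...,2];h=cv2.cvtColor(p,cv2.COLOR_BGR2HSV)
m=(Z>.10)&(Z<.155)&(h[...,1]<70)&(X>0.02)&(X<.15)&(abs(Y-.063)<.03)
print('tongue/rod',m.sum(),np.percentile(X[m],[2,50,95,99]).round(3),np.percentile(Y[m],[5,50,95]).round(3),np.percentile(Z[m],[3,50,97]).round(3))
cv2.imwrite('pics/s6.png',cv2.resize(p[210:370,290:490],None,fx=3.5,fy=3.5))
```

```text
pos [ 0.5918 -0.1358  0.1226] rpy [-180.     0.  -100.6] w 0.0235 n 1
[-0.  0.  0.] [0.0003 0.0008 0.0451]
[-0.1 -0.8 -1.6]
tongue/rod 146 [0.024 0.089 0.092 0.093] [0.052 0.063 0.074] [0.107 0.141 0.147]
```

View pics/s6.png

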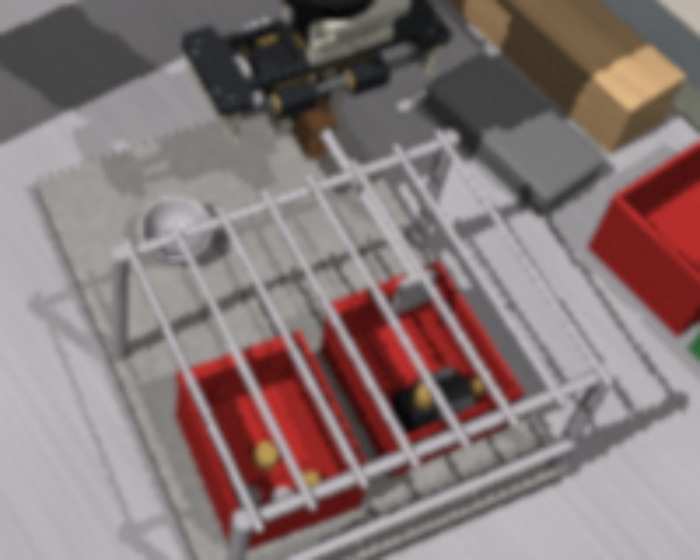

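The side view shows the tongue at about (410,290), behind the pump bin's front wall and above its empty front half. Lowering.

Call:
move_arm(rows="0 0 0 0 0.001 0.010 0;0 0 0 0 0 0.015 0;0 0 0 0 0 0.012 0;0 0 0 0 0 0.006 0;0 0 0 0 0 0 0;0 0 0 0 0 0 0")

```text
t: 20.12
eef_pos: [0.591, -0.1361, 0.0799]
ee_rot: [-3.141, 0.0, -1.756]
force: [0.1, -0.3, -1.2]
width: 0.0237
gripper_force: 50.0
```

Call:
move_arm(rows="0 0 0 -0.005 0 0 0;0 0 0 -0.006 0 0 0;0 0 0 -0.005 0 0 0;0 0 0 -0.005 0 0 0;0 0 0 -0.005 0 0 0;0 0 0 -0.005 0 0 0;0 0 0 -0.006 0 0 0;0 0 0 -0.008 0 0 0")

```text
t: 21.12
eef_pos: [0.5989, -0.0915, 0.0796]
ee_rot: [3.141, -0.0, -1.756]
force: [-0.3, -1.8, -2.1]
width: 0.024
gripper_force: 50.0
```

Call:
move_arm(rows="0 0 0 -0.010 0 0 0;0 0 0 -0.012 0 0 0;0 0 0 -0.012 0 0 0;0 0 0 -0.012 0 0 0;0 0 0 -0.012 0 0 0;0 0 0 -0.010 0 0 0;0 0 0 -0.006 0 0 0;0 0 0 0 0 0 0")

```text
t: 22.12
eef_pos: [0.6128, -0.0184, 0.0795]
ee_rot: [-3.141, 0.001, -1.755]
force: [-0.1, 0.1, -2.5]
width: 0.0239
gripper_force: 50.0
```

```bash
cat > bins.py <<'E'
from h import *
a=np.radians(-100.6);o=np.array([.5133,-.206]);ex=np.array([np.cos(a),np.sin(a)]);ey=np.array([-ex[1],ex[0]])
s=arm.get_state();t=np.array(s['eef_pos'])[:2]-o;print('tip rack',(t@ex+.175).round(4),(t@ey).round(4),np.round(s['eef_pos'],4),np.round(s['force'],1))
for n in('scene','side'):
    p,d=grab(n);W=pts(n,d);h=cv2.cvtColor(p,cv2.COLOR_BGR2HSV);Z=W[...,2]
    q=W[...,:2]-o;X=q@ex;Y=q@ey
    red=((h[...,0]<6)|(h[...,0]>174))&(h[...,1]>110)&(Z>.078)&(Z<.094)&(abs(Y)<.14)&(abs(X)<.2)
    for sg in(1,-1):
        k=red&(Y*sg>4e-3);print(n,sg,'x',np.percentile(X[k],[1,99]).round(4),'y',np.percentile(Y[k],[1,99]).round(4),np.round(cv2.minAreaRect(W[k][:,:2].astype(np.float32))[2],1))
E
python3 bins.py
```

```text
tip rack -0.0277 0.0633 [ 0.6128 -0.0184  0.0795] [-0.1  0.1 -2.5]
scene 1 x [-0.0454  0.071 ] y [0.0124 0.1145] 79.8
scene -1 x [0.0659 0.181 ] y [-0.1145 -0.0124] 78.0
side 1 x [-0.0265  0.0742] y [0.0215 0.1137] 76.1
side -1 x [0.0686 0.1716] y [-0.1161 -0.0147] 77.9
```

The bin follows squarely; another 90 mm is needed.

Call:
move_arm(rows="0 0 0 -0.008 0 0 0;0 0 0 -0.012 0 0 0;0 0 0 -0.014 0 0 0;0 0 0 -0.014 0 0 0;0 0 0 -0.014 0 0 0;0 0 0 -0.014 0 0 0;0 0 0 -0.010 0 0 0;0 0 0 -0.005 0 0 0")

```text
t: 23.22
eef_pos: [0.6294, 0.0711, 0.0795]
ee_rot: [3.142, -0.0, -1.755]
force: [0.0, -2.0, -1.8]
width: 0.0236
gripper_force: 50.0
```

```bash
python3 bins.py
```

```text
tip rack -0.1187 0.0631 [0.6294 0.0711 0.0795] [ 0.  -2.  -1.8]
scene 1 x [-0.1359 -0.0201] y [0.0126 0.1149] 80.4
scene -1 x [0.065  0.1816] y [-0.1157 -0.012 ] 77.5
side 1 x [-0.132  -0.0171] y [0.013  0.1129] 79.4
side -1 x [0.0684 0.1716] y [-0.1161 -0.0146] 77.6
```

The pump bin now spans rack x −134 to −18 mm, fully on the ledge, and the other bin hasn't moved. Unhooking and lifting.

Call:
move_arm(rows="0 0 0 0.005 0 0 0;0 0 0 0.004 0 0 0;0 0 0 0 0 -0.015 0;0 0 0 0 0 -0.030 0;0 0 0 0 0 -0.040 0;0 0 0 0 0 -0.035 0;0 0 0 0 0 -0.020 0;0 0 0 0 0 0 0")

```text
t: 24.32
eef_pos: [0.6287, 0.0616, 0.2225]
ee_rot: [-3.137, 0.002, -1.756]
force: [0.4, 0.6, -2.1]
width: 0.0236
gripper_force: 50.0
```

Run:
```python
from h import *
plan(.48,.117,.22,-8.8,tstep=7.6)
```

```text
pos [0.6287 0.0616 0.2225] rpy [-1.798e+02  1.000e-01 -1.006e+02] w 0.0236 n 13
[-0.  -0.  -7.1] [-0.0021  0.012   0.0001]
[-0.  -0.  -7.1] [-0.0035  0.0117  0.0002]
[-0.  -0.  -7.1] [-0.005   0.0112  0.0002]
[-0.  -0.  -7.1] [-0.0063  0.0105  0.0002]
[-0.  -0.  -7.1] [-0.0075  0.0096  0.0002]
[-0.  -0.  -7.1] [-0.0086  0.0086  0.0002]
[-0.  -0.  -7.1] [-0.0096  0.0075  0.0002]
[-0.  -0.  -7.1] [-0.0105  0.0062  0.0002]
[-0.  -0.  -7.1] [-0.0112  0.0049  0.0002]
[-0.  -0.  -7.1] [-0.0117  0.0035  0.0002]
[-0.  -0.  -7.1] [-0.012   0.002   0.0002]
[-0.  -0.  -7.1] [-0.0122  0.0005  0.0002]
[-0.  -0.  -7.1] [-0.0122 -0.001   0.0002]
```

Call:
move_arm(rows="0 0 -4 -0.001 0.007 0 0;0 0 -7 -0.003 0.012 0 0;0 0 -7 -0.004 0.012 0 0;0 0 -7 -0.006 0.011 0 0;0 0 -7 -0.007 0.010 0 0;0 0 -7 -0.008 0.009 0 0;0 0 -7 -0.009 0.008 0 0;0 0 -7 -0.010 0.007 0 0")

```text
t: 25.32
eef_pos: [0.5391, 0.093, 0.2186]
ee_rot: [3.14, 0.001, -0.827]
force: [-0.7, 0.3, -1.9]
width: 0.0237
gripper_force: 50.0
```

Call:
move_arm(rows="0 0 -7 -0.011 0.006 0 0;0 0 -7 -0.012 0.005 0 0;0 0 -7 -0.012 0.003 0 0;0 0 -7 -0.012 0.002 0 0;0 0 -7 -0.012 0 0 0;0 0 -4 -0.007 0 0 0;0 0 0 0 0 0 0;0 0 0 0 0 0 0")

```text
t: 26.32
eef_pos: [0.4745, 0.1145, 0.2192]
ee_rot: [3.141, 0.0, -0.152]
force: [0.5, 0.9, -2.0]
width: 0.0235
gripper_force: 50.0
```

Run:
```python
from h import *
plan(.48,.117,.018,-8.8)
```

```text
pos [0.4745 0.1145 0.2192] rpy [180.    0.   -8.7] w 0.0235 n 4
[0. 0. 0.] [ 0.0013 -0.0009  0.0503]
[0. 0. 0.] [ 0.0013 -0.0008  0.0503]
[0. 0. 0.] [ 0.0013 -0.0008  0.0503]
[0. 0. 0.] [ 0.0013 -0.0008  0.0503]
```

Call:
move_arm(rows="0 0 0 0.003 -0.002 0.02 0;0 0 0 0.002 -0.001 0.045 0;0 0 0 0 0 0.050 0;0 0 0 0 0 0.040 0;0 0 0 0 0 0.025 0;0 0 0 0 0 0.012 0;0 0 0 0 0 0.004 0;0 0 0 0 0 0 0")

```text
t: 27.32
eef_pos: [0.4804, 0.1171, 0.0241]
ee_rot: [-3.141, -0.001, -0.15]
force: [-0.0, -0.2, -1.5]
width: 0.0239
gripper_force: 50.0
```

Call:
move_arm(rows="0 0 0 0 0 0.002 0;0 0 0 0 0 0.002 0;0 0 0 0 0 0.001 0;0 0 0 0 0 0 0")

```text
t: 27.82
eef_pos: [0.4798, 0.1168, 0.0186]
ee_rot: [-3.142, -0.0, -0.15]
force: [0.3, -0.1, -2.1]
width: 0.0239
gripper_force: 50.0
```

Call:
move_arm(rows="0 0 0 0 0 0.001 0;0 0 0 0 0 0.001 0;0 0 0 0 0 0 0")

```text
t: 28.2
eef_pos: [0.48, 0.1169, 0.0178]
ee_rot: [-3.141, -0.001, -0.15]
force: [-6.1, -0.9, 16.4]
width: 0.0241
gripper_force: 50.0
```

On the bench. Releasing and rising.

Call:
move_arm(rows="0 0 0 0 0 -0.001 0.03;0 0 0 0 0 0 0.05;0 0 0 0 0 0 0.06;0 0 0 0 0 0 0.06;0 0 0 0 0 0 0.06")

```text
t: 28.82
eef_pos: [0.4798, 0.1168, 0.0174]
ee_rot: [3.141, 0.0, -0.15]
force: [0.7, -0.4, 0.7]
width: 0.059
gripper_force: 0.0
```

Call:
move_arm(rows="0 0 0 0 0 -0.01 0.06;0 0 0 0 0 -0.03 0.06;0 0 0 0 0 -0.05 0.06;0 0 0 0 0 -0.06 0.06;0 0 0 0 0 -0.06 0.06;0 0 0 0 0 -0.04 0.06;0 0 0 0 0 0 0.06;0 0 0 0 0 0 0.06")

```text
t: 29.82
eef_pos: [0.4793, 0.1166, 0.2675]
ee_rot: [-3.141, 0.0, -0.15]
force: [0.1, -1.1, -0.2]
width: 0.0596
gripper_force: 0.0
```

```bash
python3 bins.py
python3 - <<'E'
from h import *
p,d=load('scene');cv2.imwrite('pics/end.png',cv2.resize(p[90:330,100:500],None,fx=2,fy=2))
E
```

```text
tip rack -0.1359 -0.0928 [0.4793 0.1166 0.2675] [ 0.1 -1.1 -0.2]
scene 1 x [-0.1362 -0.0204] y [0.0123 0.1146] 79.9
scene -1 x [0.0655 0.18  ] y [-0.1146 -0.0129] 79.6
side 1 x [-0.1326 -0.0169] y [0.013  0.1129] 80.0
side -1 x [0.0684 0.1715] y [-0.116  -0.0147] 78.0
```

View pics/end.png

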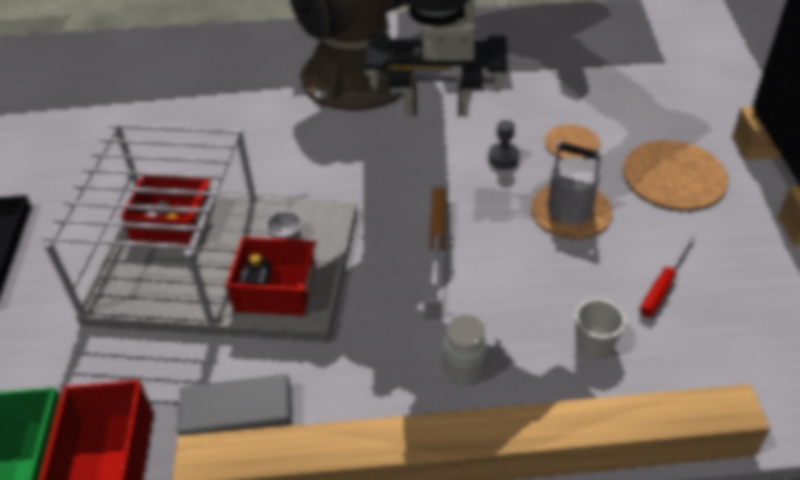

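The final view shows the canister upright on the mat at (572,195) and the pump bin on the ledge at (272,275). The hook lies flat on the bench at (437,245), and everything else is in place. Handing in.

```bash
python3 -c "from station import arm;print(arm.job_done())"
```

```text
the job is handed in; nothing more can be done
None
```

The job is handed in at about 30 s of the 72 s: the canister stands upright on the 140 mm mat, the pump bin is fully out on the ledge about 18 mm clear of the wire shelf, and the hook is back on the bench with nothing else disturbed.

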